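# Seat the slicing disc on its locating lug

### The arm

A 7-joint arm with a two-finger parallel gripper is mounted at the origin on a cart in front of the work surface, level with it; the furniture and walls round the work are solid. World frame = base frame: x ahead of the robot, y to its left, z up, the work surface at z = 0. Lengths are in m, angles in rad, forces in N, time in s.
With the tool pointing down it reaches from about 0.425 to 1.025 m from the base axis. Payload 3.6 kg.
Tool frame: the origin (TCP) lies at the very end of the fingers, on their centre line; the grasp point (between the pads) lies 19 mm behind it; z points along the fingers, y is the line along which they close (so a half turn about z gives the same grasp; the last joint's range is limited). The gripper opens to 85 mm and grips with 20 to 120 N. Pads are 22 mm wide; open, the fingers measure 114 mm over their backs; the gripper's body (76 mm by 85 mm) begins 54 mm behind the grasp point. The pads swing forward as they close: fully open they stand 13 mm farther back than shut.
Start: joints at [1.22, 0.591, 0.048, 1.609, -0.033, 0.943, -0.034], TCP at [0.184, -0.701, 0.231] pointing down, gripper open.
Joint ranges: [-2.69, 2.69], [-0.47, 2.24], [-1.27, 1.36], [0.19, 2.51], [-1.53, 4.68], [0.08, 2.07], [-3.09, 3.09]. Speed limits (rad/s): [2.57, 2.57, 3.14, 3.14, 3.14, 3.14, 3.14].

### API

Orientations are given as a unit quaternion [w, x, y, z].
In Python, from plant import ctrl gives the robot as it stands.
- The arm moves only by the tool play_rows, never from a script. Its argument "rows" is a list of rows, each a list of 4 numbers: the shift along the tool's x, y, z in units of 50 mm (1.0 is 50 mm), then the turn about the tool's z in units of 8 degrees (1.0 is 8 degrees). In form: [[dx, dy, dz, twist], ...]. A call has exactly 8 rows; each row is the pose to reach, as a shift and turn from the pose commanded when the call began, along the tool's axes at that moment; what a row does not reach only later rows make up. A row lasts 1/8 s, in which the tool goes at most 62.5 mm and 10.7 degrees, less where a joint would pass 70% of its speed; a pose out of reach is approached as far as the arm can. A call with a gripper value outside its range is refused whole. "gripper" is the finger opening in mm, from 0 to 85.4, set as the call begins (left out, the last holds). The fingers move at their own pace and stop on an object; "squeeze" is the grip in N (left out, the last holds). Time passes only in rows, so rows that repeat a pose let the fingers close, or fill a call up. It gives the time, the measured TCP pose, the force, the opening and the grip force at its end, in the units of the state.
- ctrl.sense(): the state, without advancing time (a new reading comes with each control period).
- ctrl.grab_frame(name): name is "side" or "top" or "wrist"; returns the picture (400x640x3 uint8, red, green, blue); there is no depth.
- ctrl.camera_params(name): a dict with "K" (3x3 intrinsics, pixels), "view" (4x4, takes a point from world to camera coordinates); the wrist camera has in their place "mount" (4x4, takes a point from camera to tool coordinates, whose origin is the TCP and whose axes are the flange's). Camera axes: x right, y up, looking along -z (the intrinsics and any distortion apply to the point x, -y, -z); pixel columns grow to the right and rows downward; lengths in m; the calibration is good to about 2 mm. A picture is of the moment at which its call begins: read the wrist's pose just before it. camera_params takes no time and is no camera call.
- ctrl.close_job(): hands the job in; it is judged then, once.
The state is a dict: "time_s": time; "joints": joint angles; "dq": joint speeds; "joint_torque": joint torques, N m; "ee_pos": TCP position; "orientation": TCP orientation; "contact_force": force on the tool from outside, world axes, zero at the start; "moment": the same for the moment, N m; "gripper_width": opening from 0.0 (shut) to 1.0 (fully open); "grip_force": force on a finger pad.
Only numpy, scipy, OpenCV 4.12 (cv2) and the standard library are available. Lean on these libraries where they do the work, as an engineer would, in place of code of your own. Each camera call takes 0.05 s, during which the arm holds its last target. There are 200 camera calls.

### The job

The slicing disc sits loosely raised on the vegetable slicer's shaft, turned the wrong way. Push its finger peg sideways with a fingertip to turn the disc until the notch in its rim stands over the little lug on the base, then press the disc gently down on its hub until it is fully home, and let go. Do not grip or lift the disc, and leave the jar, the shaker and the cup beside it alone.

Things in the scene. Friction and masses are not known exactly. Their poses are not given: they have to be found in the camera images.
- slicer: Motor base of a vegetable slicer: white round housing, 170 mm across, 58 mm high, fixed. Origin: centre of its underside; z up along the vertical shaft. On top, toward its own -x (where a small grey switch sits on its side), a steel post 10 mm thick stands 75.5 mm from the shaft, just outside the disc, top 74 mm above the worktop; the lug points from the post toward the shaft, under the disc.
- lug_tip (a point): Point on top of the lug, 60 mm from the shaft, 68.5 mm above the worktop. The lug is a fixed horizontal round steel pin, 8 mm thick, reaching from the post inward to 56 mm from the shaft. Seen from above, the disc's rim hides the lug's end unless the notch is over it; the post always shows.
- disc (a joint): Turn of the slicing disc about the shaft, rad, counter-clockwise from above positive; 0 or 2 pi when its notch is exactly over the lug. Starts between 0.8 and 5.48. It turns endlessly either way and stays where it is left (friction 0.05 N m, about 1.2 N at the peg).
- seat (a joint): How far the disc has gone down, m: 0 at the start (plate top 75 mm above the worktop, underside 1.5 mm clear of the lug), 0.008 fully home, negative if lifted. Stiff push fit: stays at any height, takes about 3 N downward to move, cannot tilt. If the notch is not over the lug, the rim strikes the lug after 1.5 mm; within about 0.05 rad it finds its own way down.
- notch (a point): Middle of the disc's notch, 60 mm from the shaft, level with the plate's top. The disc is a round steel plate, 132 mm across, 5 mm thick, with this one notch in its rim: 14 mm deep radially, 12.5 mm wide at its inner end, 16 mm at the rim. Blade and teeth stand less than 2 mm above the plate.
- peg_top (a point): Top centre of the finger peg on the disc, opposite the notch: black upright peg, 14 mm thick (17 mm at its foot), 45 mm from the shaft, rising 17 mm above the plate (top 92 mm above the worktop at the start).
- hub_top (a point): Top centre of the hub cap, where to press: a low black dome on the shaft axis, 36 mm across its foot, 24 mm across its nearly flat top, 9.5 mm above the plate (84.5 mm above the worktop at the start, 76.5 mm when fully home).
- honey_jar: Bystander: glass honey jar, 66x72x102 mm, standing beside the slicer on the left or right. Origin: centre of its underside.
- salt_shaker: Bystander: salt shaker, 44 mm thick, 90 mm high. Origin: centre of its underside.
- espresso_cup: Bystander: white espresso cup, 62x80x56 mm with handle. Origin: centre of its underside.
Things that resemble listed ones, but are neither listed nor needed, are in the scene too. Of the things that look like the slicer, the larger one is meant.

How it is judged:
By the outcome, as a careful person would: the job done as asked, in the order asked, and still so for the second after the job is handed in, with the robot touching nothing.
It also fails if it takes over 48 s, if anything falls off the work surface, if the arm or the gripper's body presses on something with over 40 N, if the wrist force passes 120 N, or if a joint passes its speed limit or range.

## Working session

There is one attempt and no reset: what is moved stays moved. The work goes in short steps, Python scripts to look and compute and a tool call to move; the robot and the scene stay as the last step left them, time stands still between calls to the robot, and variables do not carry over. Pictures are saved under pics/ and viewed, at most 10 in all, crops included, and the job is handed in when it is done.

Besides the shell and the picture viewer there is one more tool, called after ">>>" by a JSON object that holds its "method" and its "body", one argument or row to a line. play_rows: Moves the arm, as the interface text tells. Its arguments: {"type":"object","properties":{"rows":{"type":"array","items":{"type":"array","items":{"type":"number"}}},"gripper":{"type":"number"},"squeeze":{"type":"number"}},"required":["rows"]}

```bash
mkdir -p pics; cat > h.py <<'E'
import numpy as np, cv2
from plant import ctrl
def save(n,im): cv2.imwrite('pics/'+n+'.png',cv2.cvtColor(im,cv2.COLOR_RGB2BGR))
E
python3 - <<'E'
from h import *
s=ctrl.sense(); print(s)
for n in("top","side"):
    p=ctrl.camera_params(n); print(n,{k:np.round(v,4).tolist() if not isinstance(v,str) else v for k,v in p.items()})
print(ctrl.camera_params("wrist"))
a=ctrl.grab_frame("top");b=ctrl.grab_frame("side")
np.savez('f0.npz',top=a,side=b)
save('both',cv2.resize(np.vstack([a,b]),(480,600)));save('top0',a);save('side0',b)
E
```

```text
{'time_s': 0.0, 'joints': array([ 1.22051897,  0.59214751,  0.04828316,  1.60982913, -0.03331134,
        0.94271853, -0.03370896]), 'dq': array([-0.00144361, -0.00053931,  0.00053798, -0.00033136,  0.00127146,
        0.00132105,  0.00078599]), 'joint_torque': array([ 7.60608600e-04, -5.48690522e+01,  1.54655535e+00, -1.98121190e+01,
        9.40077327e-03,  8.63077497e-03, -5.20529582e-06]), 'ee_pos': array([ 0.18393098, -0.7004148 ,  0.23011751]), 'orientation': array([-1.13099180e-03,  9.91763803e-01,  1.28075133e-01, -2.02418524e-04]), 'contact_force': array([ 1.34370258, -0.3137372 , -0.40763293]), 'moment': array([-0.01661399,  0.03496826, -0.03544651]), 'grip_force': 0.0, 'gripper_width': 1.000263827216675}
top {'K': [[505.5808, 0.0, 319.8566], [0.0, 505.5808, 194.3207], [0.0, 0.0, 1.0]], 'view': [[-0.0252, -0.9993, -0.0259, 0.0241], [0.98, -0.0298, 0.1965, -0.4946], [-0.1972, -0.0205, 0.9802, -1.2181], [0.0, 0.0, 0.0, 1.0]]}
side {'K': [[400.7694, 0.0, 322.7541], [0.0, 400.7694, 199.1087], [0.0, 0.0, 1.0]], 'view': [[-0.9748, -0.223, 0.0021, 0.4857], [0.1386, -0.5985, 0.7891, -0.1569], [-0.1746, 0.7695, 0.6143, -1.0756], [0.0, 0.0, 0.0, 1.0]]}
{'K': array([[352.02866038,   0.        , 320.54451565],
       [  0.        , 352.02866038, 199.24225887],
       [  0.        ,   0.        ,   1.        ]]), 'mount': array([[ 1.12515918e-03,  9.47789010e-01,  3.18896107e-01,
         8.18108982e-02],
       [ 9.99998424e-01, -1.50429725e-03,  9.42623584e-04,
        -1.26616600e-04],
       [ 1.37312281e-03,  3.18894544e-01, -9.47789209e-01,
        -1.42933832e-01],
       [ 0.00000000e+00,  0.00000000e+00,  0.00000000e+00,
         1.00000000e+00]])}
```

View pics/top0.png

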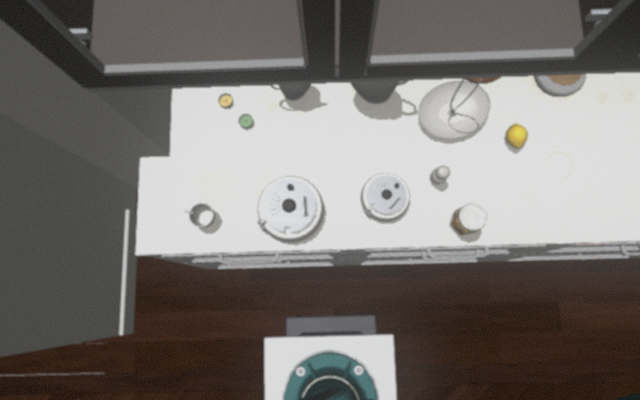

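View pics/side0.png

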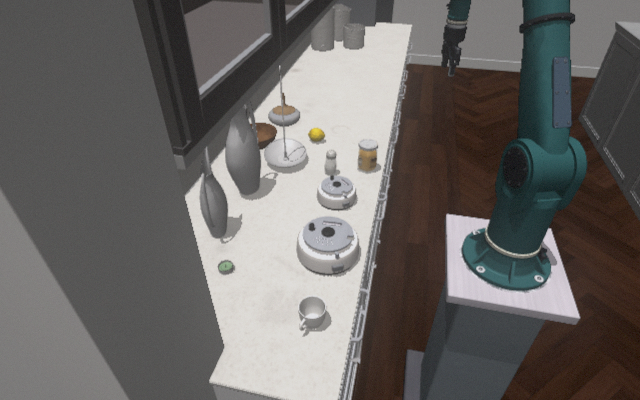

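Two slicers show: the left one at top (290,207) / side (328,243), and a smaller one at top (386,196) / side (337,190). The left one is larger, so it is the one meant. I'll confirm it in a crop and measure it.

```bash
cat >> h.py <<'E'
def ray(n,uv):
    p=ctrl.camera_params(n);V=p['view']
    d=np.array([(uv[0]-p['K'][0,2])/p['K'][0,0],-(uv[1]-p['K'][1,2])/p['K'][1,1],-1.])
    R=V[:3,:3]; return -R.T@V[:3,3], R.T@d
def onz(n,uv,z):
    o,d=ray(n,uv); return o+d*(z-o[2])/d[2]
def dark(im,box,th=60,amin=8):
    x0,y0,x1,y1=box; m=(im[y0:y1,x0:x1].max(2)<th).astype(np.uint8)
    k,l,st,c=cv2.connectedComponentsWithStats(m)
    return [(st[i,4],(c[i]+[x0,y0]).round(1)) for i in range(1,k) if st[i,4]>=amin]
E
python3 - <<'E'
from h import *
f=np.load('f0.npz');a=f['top'];b=f['side']
for n,im,box in(('top',a,(250,170,330,245)),('side',b,(290,205,365,280))):
    for A,c in dark(im,box): print(n,A,c,onz(n,c,.0845).round(4),onz(n,c,.092).round(4))
c1=cv2.resize(a[165:250,245:335],None,fx=6,fy=6,interpolation=cv2.INTER_CUBIC)
save('crop1',c1)
E
```

```text
(no output)
```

View pics/crop1.png

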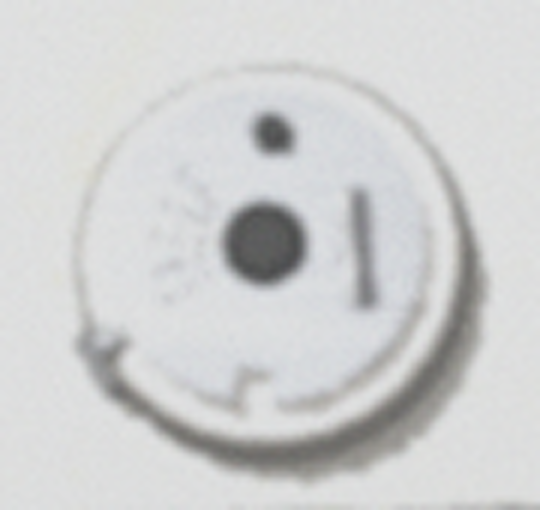

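The crop confirms the larger slicer: hub at (289,205.5), peg at (290.3,187), notch at (288.5,230) and post with lug around (262,222). I'll compute their positions.

```bash
python3 - <<'E'
from h import *
f=np.load('f0.npz');a=f['top'];b=f['side']
for n,im,box in(('top',a,(250,170,330,245)),('side',b,(290,205,365,280))):
    for A,c in dark(im,box,120): print(n,A,c,onz(n,c,.0845).round(4),onz(n,c,.092).round(4))
H=onz('top',(289,205.5),.0845);P=onz('top',(290.3,187.2),.089)
for q,z in(((261.7,222.5),.074),((259.5,221),.074),((288.5,230),.07)):
    v=(onz('top',q,z)-H)[:2];print(q,np.hypot(*v),np.arctan2(v[1],v[0]))
v=(P-H)[:2];print('peg',np.hypot(*v),np.arctan2(v[1],v[0]),H,P)
c1=cv2.resize(b[205:285,285:370],None,fx=7,fy=7,interpolation=cv2.INTER_CUBIC)
save('crop2',c1)
E
```

```text
top 21 [290.2 187. ] [0.5085 0.0818 0.0845] [0.5068 0.0811 0.092 ]
top 124 [288.6 205.2] [0.4634 0.0863 0.0845] [0.462  0.0856 0.092 ]
top 106 [303.2 234.2] [0.3916 0.0521 0.0845] [0.3907 0.0517 0.092 ]
side 59 [340.1 207.1] [ 0.4512 -0.0092  0.0845] [ 4.497e-01 -1.000e-04  9.200e-02]
side 41 [311.3 226.6] [0.5091 0.0871 0.0845] [0.507  0.0952 0.092 ]
side 107 [327.8 231.6] [0.4631 0.0962 0.0845] [0.4614 0.1042 0.092 ]
side 215 [339.9 266.2] [0.4101 0.2063 0.0845] [0.409  0.2131 0.092 ]
side 10 [337.  256.2] [0.423  0.1763 0.0845] [0.4218 0.1834 0.092 ]
(261.7, 222.5) 0.07806604456125654 2.0821306024709445
(259.5, 221) 0.0810902241672146 2.0082601650618495
(288.5, 230) 0.05802276632530556 3.085896673237204
peg 0.04458971449914982 -0.09315036144360077 [0.462586   0.08530167 0.0845    ] [0.5069824  0.08115413 0.089     ]
```

View pics/crop2.png

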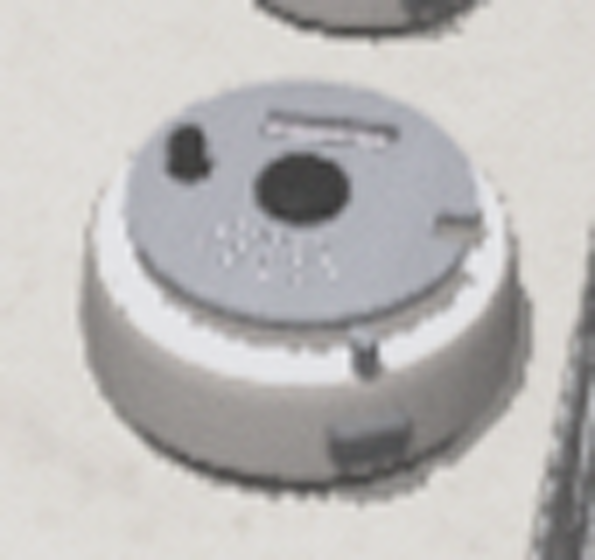

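The larger slicer's notch is at world angle ~3.05 rad and its post at ~2.05, so the peg must go clockwise about 1 rad. I'm moving over it with the fingers shut.

>>> {"method": "play_rows", "body": {
  "rows": [
    [0.75,-0.88,0,0.4],
    [1.5,-1.76,0,0.8],
    [2.25,-2.64,0,1.2],
    [3.0,-3.52,0,1.6],
    [3.75,-4.4,0,2.0],
    [4.5,-5.28,0,2.4],
    [5.25,-6.16,0,2.8],
    [6.0,-7.04,0,3.2]
  ],
  "gripper": 0
}}

```text
time_s: 1.1
ee_pos: [0.3854, -0.2827, 0.2312]
orientation: [-0.0, 0.995, -0.096, -0.0]
contact_force: [1.2, -0.0, 0.5]
gripper_width: -0.001
grip_force: 0.0
```

```bash
cat >> h.py <<'E'
from scipy.spatial.transform import Rotation as Rt
def toolR(s): q=s['orientation']; return Rt.from_quat([q[1],q[2],q[3],q[0]]).as_matrix()
def units(target,s=None):
    s=s or ctrl.sense(); return (toolR(s).T@(np.array(target)-s['ee_pos'])/.05).round(2)
E
python3 - <<'E'
from h import *
s=ctrl.sense();R=toolR(s);print(s['time_s'],s['ee_pos'],s['joints'].round(2),np.degrees(np.arctan2(R[1,0],R[0,0])),R[:,2])
print(units([.44,-.06,.2]),units([.43,.107,.2]))
E
```

```text
1.1 [ 0.38536898 -0.28270617  0.23119463] [ 0.46  0.28  0.1   2.16 -0.04  0.7  -1.18] -10.994306816879494 [-1.56328133e-05  8.91617537e-05 -9.99999996e-01]
[ 0.22 -4.58  0.62] [-0.61 -7.82  0.62]
```

>>> {"method": "play_rows", "body": {
  "rows": [
    [0.05,-1.15,0.1,0.4],
    [0.11,-2.3,0.2,0.8],
    [0.16,-3.45,0.3,1.2],
    [0.22,-4.6,0.4,1.6],
    [-0.05,-5.7,0.5,2.0],
    [-0.33,-6.8,0.6,2.4],
    [-0.6,-7.8,0.62,2.8],
    [-0.6,-7.8,0.62,2.9]
  ]
}}

```text
time_s: 2.1
ee_pos: [0.4286, 0.1089, 0.2001]
orientation: [-0.001, 0.957, -0.289, -0.0]
contact_force: [-0.4, -0.9, 0.3]
gripper_width: 0.001
grip_force: 0.0
```

```bash
python3 - <<'E'
from h import *
s=ctrl.sense();w=ctrl.grab_frame("wrist");save('w1',w)
R=toolR(s);print(s['time_s'],s['ee_pos'],s['joints'].round(2),np.degrees(np.arctan2(R[1,0],R[0,0])),R[:,2])
np.savez('w1.npz',w=w,p=s['ee_pos'],R=R)
E
```

```text
2.1 [0.42864661 0.10885977 0.20012465] [-0.39  0.29  0.05  2.25 -0.03  0.6  -2.48] -33.5834299823724 [-2.90869715e-05  1.63237464e-03 -9.99998667e-01]
```

View pics/w1.png

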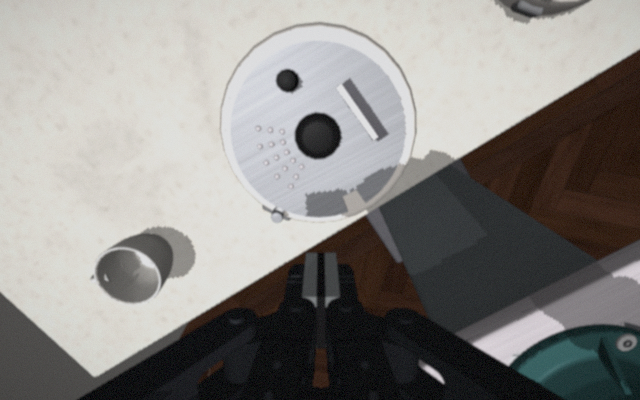

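The wrist view shows the hub (318,135), peg (288,80), post top (277,214), notch (353,203), and closed fingertips about 36 px (~17 mm) wide. I'll compute the positions from these.

```bash
cat >> h.py <<'E'
def wpt(p,R,uv,z):
    c=ctrl.camera_params("wrist");K=c['K'];M=c['mount']
    d=M[:3,:3]@np.array([(uv[0]-K[0,2])/K[0,0],-(uv[1]-K[1,2])/K[1,1],-1.])
    o=p+R@M[:3,3]; d=R@d
    return o+d*(z-o[2])/d[2]
def ang(v): return np.arctan2(v[1],v[0])
def go(pts,s,peg_h=.0845):
    pass
E
python3 - <<'E'
from h import *
f=np.load('w1.npz');w,p,R=f['w'],f['p'],f['R']
D=dark(w,(240,60,400,170),60,20);print(D)
D=sorted(D,key=lambda t:-t[0]);h,g=D[0][1],D[1][1]
H=wpt(p,R,h,.0835);P=wpt(p,R,g,.088);O=wpt(p,R,(277,214.5),.074);N=wpt(p,R,(353.5,202),.0735)
print('H',H,'P',P)
for n,q in(('peg',P),('post',O),('notch',N)):
    v=(q-H)[:2];print(n,np.hypot(*v).round(4),ang(v).round(3))
E
```

```text
[(np.int32(331), array([287.6,  80.2])), (np.int32(1520), array([317.6, 135.4]))]
H [0.46619854 0.08681239 0.0835    ] P [0.50945199 0.08268083 0.088     ]
peg 0.0435 -0.095
post 0.0739 2.086
notch 0.0622 3.038
```

```bash
python3 - <<'E'
from h import *
s=ctrl.sense()
for z in(.13,.1,.081): print(units([.5265,.1058,z],s))
H=np.array([.4662,.0868]);n=np.array([-.554,-.833])
R=toolR(s);o=np.array([.5265,.1058])
for d in (.016,):
  for f in np.linspace(-.095,-1.056,8):
    c=H+.045*np.array([np.cos(f),np.sin(f)])-n*d
    print(round(f,3),(R.T[:2,:2]@(c-o)/.05).round(2))
E
```

```text
[ 1.63 -1.08  1.4 ]
[ 1.63 -1.08  2.  ]
[ 1.63 -1.08  2.38]
-0.095 [0.   0.24]
-0.232 [0.05 0.35]
-0.37 [0.09 0.47]
-0.507 [0.11 0.59]
-0.644 [0.11 0.72]
-0.781 [0.09 0.84]
-0.919 [0.06 0.96]
-1.056 [0.01 1.07]
```

>>> {"method": "play_rows", "body": {
  "rows": [
    [0.6,-0.4,0.2,0],
    [1.2,-0.8,0.7,0],
    [1.63,-1.08,1.3,0],
    [1.63,-1.08,1.7,0],
    [1.63,-1.08,2.0,0],
    [1.63,-1.08,2.2,0],
    [1.63,-1.08,2.38,0],
    [1.63,-1.08,2.38,0]
  ]
}}

```text
time_s: 3.15
ee_pos: [0.5265, 0.103, 0.0811]
orientation: [0.0, 0.956, -0.293, -0.0]
contact_force: [0.4, -0.2, 0.3]
gripper_width: 0.002
grip_force: 0.0
```

```bash
python3 - <<'E'
from h import *
s=ctrl.sense();w=ctrl.grab_frame("wrist");save('w2',w);R=toolR(s)
np.savez('w2.npz',w=w,p=s['ee_pos'],R=R)
print(s['time_s'],s['ee_pos'],s['contact_force'])
E
```

```text
3.15 [0.52645839 0.10301967 0.0810619 ] [ 0.38387933 -0.18197094  0.26864047]
```

View pics/w2.png

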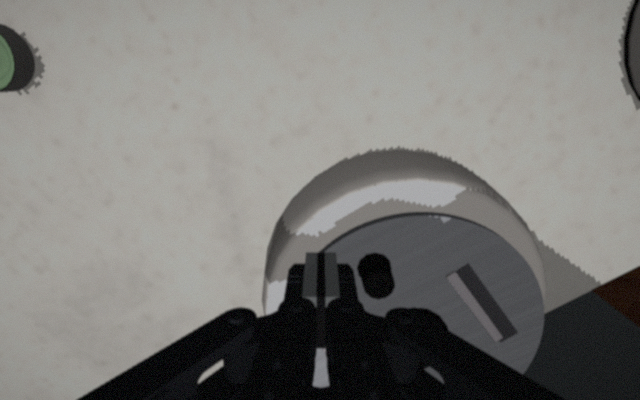

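The fingertips sit beside the peg: tip edge at column 338, peg at (377,275), aligned with the tips. I'll push along most of the arc.

>>> {"method": "play_rows", "body": {
  "rows": [
    [0,0.1,0,0],
    [0,0.2,0,0],
    [0.04,0.32,0,0],
    [0.08,0.44,0,0],
    [0.1,0.56,0,0],
    [0.1,0.68,0,0],
    [0.09,0.78,0,0],
    [0.09,0.78,0,0]
  ]
}}

```text
time_s: 4.2
ee_pos: [0.507, 0.0676, 0.081]
orientation: [0.001, 0.956, -0.293, -0.001]
contact_force: [-0.0, -0.2, 0.2]
gripper_width: -0.003
grip_force: 0.0
```

```bash
python3 - <<'E'
from h import *
s=ctrl.sense();w=ctrl.grab_frame("wrist");t=ctrl.grab_frame("top")
R=toolR(s);np.savez('w3.npz',w=w,p=s['ee_pos'],R=R,t=t)
print(s['time_s'],s['ee_pos'],s['contact_force'])
save('w3',np.hstack([w[150:400,200:560],cv2.resize(t[165:250,245:335],(265,250),interpolation=cv2.INTER_CUBIC)]))
E
```

```text
4.2 [0.50703249 0.06761248 0.08096482] [-0.0130222  -0.21418038  0.16033365]
```

View pics/w3.png

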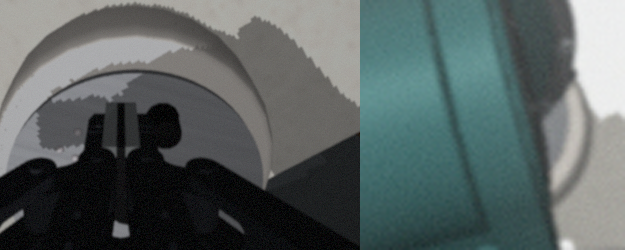

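>>> {"method": "play_rows", "body": {
  "rows": [
    [-0.02,0.07,0,0],
    [-0.04,0.14,0,0],
    [-0.06,0.2,0,0],
    [-0.06,0.2,0,0],
    [-0.06,-0.1,0,0],
    [-0.06,-0.15,-0.9,0],
    [-0.9,-0.15,-1.7,0],
    [-1.7,-0.1,-2.4,0]
  ]
}}

```text
time_s: 5.3
ee_pos: [0.4413, 0.1217, 0.2027]
orientation: [-0.0, 0.956, -0.293, 0.0]
contact_force: [0.4, 0.9, 0.2]
gripper_width: -0.002
grip_force: 0.0
```

>>> {"method": "play_rows", "body": {
  "rows": [
    [0,0,0,0],
    [0,0,0,0],
    [0,0,0,0],
    [0,0,0,0],
    [0,0,0,0],
    [0,0,0,0],
    [0,0,0,0],
    [0,0,0,0]
  ]
}}

```text
time_s: 6.3
ee_pos: [0.4411, 0.1201, 0.2013]
orientation: [-0.0, 0.956, -0.293, 0.0]
contact_force: [-0.1, 0.2, -0.1]
gripper_width: 0.005
grip_force: 0.0
```

```bash
python3 - <<'E'
from h import *
s=ctrl.sense();w=ctrl.grab_frame("wrist")
p,R=s['ee_pos'],toolR(s);np.savez('w4.npz',w=w,p=p,R=R)
print(s['time_s'],p,s['contact_force'])
for A,c in dark(w,(220,20,440,190),60,20): print(A,c,wpt(p,R,c,.0835),wpt(p,R,c,.088))
save('w4',cv2.resize(w[0:260,200:460],(780,600)[::-1] and (600,600),interpolation=cv2.INTER_CUBIC))
E
```

```text
6.3 [0.44113981 0.12009433 0.20130203] [-0.13193019  0.16869185 -0.10832603]
351 [369.3  86.3] [0.48645431 0.04806966 0.0835    ] [0.48684046 0.04852026 0.088     ]
1512 [338.3 140.7] [0.46655968 0.08713045 0.0835    ] [0.46728918 0.0869069  0.088     ]
77 [376.9 179.8] [0.42487179 0.07895481 0.0835    ] [0.42632078 0.07887236 0.088     ]
32 [435.9 187.4] [0.39415904 0.04431343 0.0835    ] [0.3961381  0.04482885 0.088     ]
```

View pics/w4.png

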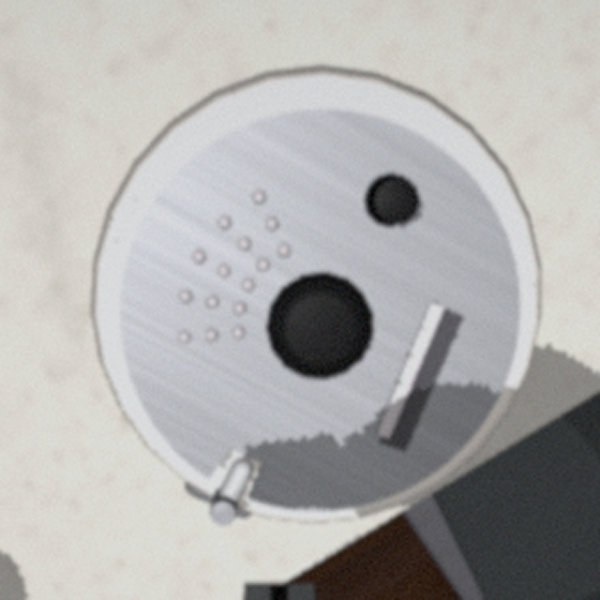

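The view shows the lug inside the notch at crop (236,478), post top at crop (222,511), i.e. full (296,221). I'll compute the remaining angle.

```bash
python3 - <<'E'
from h import *
f=np.load('w4.npz');w,p,R=f['w'],f['p'],f['R']
H=wpt(p,R,(338.3,140.7),.0835);P=wpt(p,R,(369.3,86.3),.088)
k=260/600
O=wpt(p,R,(200+222.5*k,511*k),.074);L=wpt(p,R,(200+240*k,462*k),.0685)
for n,q in(('peg',P),('post',O),('lugtip',L)):
    v=(q-H)[:2];print(n,np.hypot(*v).round(4),ang(v).round(3),(ang(v)-np.pi).round(3))
s=ctrl.sense();print(units([.4664,.087,.12],s),units([.4664,.087,.0865],s))
save('w4b',cv2.resize(w[180:235,270:330],(720,600)[0:1]+(660,) if 0 else (600,550),interpolation=cv2.INTER_CUBIC))
E
```

```text
peg 0.0436 -1.087 -4.229
post 0.0759 2.096 -1.045
lugtip 0.0582 2.068 -1.073
[0.79 0.27 1.63] [0.79 0.27 2.3 ]
```

View pics/w4b.png

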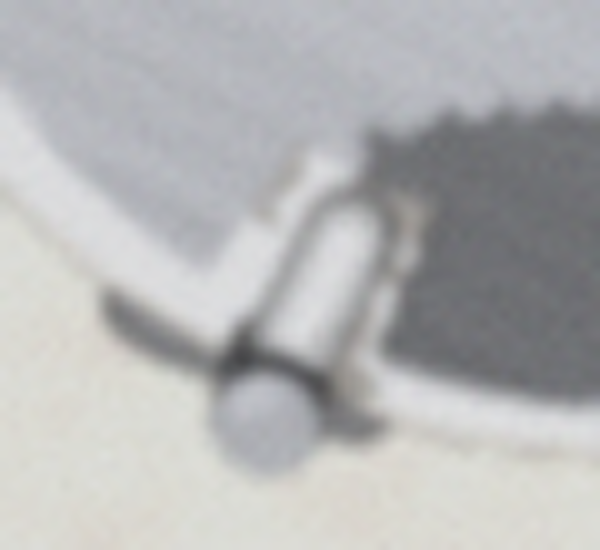

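The lug sits centred in the notch, within ~0.02 rad. Next I move over the hub.

>>> {"method": "play_rows", "body": {
  "rows": [
    [0.4,0.13,0.5,0],
    [0.79,0.27,1.0,0],
    [0.79,0.27,1.5,0],
    [0.79,0.27,1.8,0],
    [0.79,0.27,2.0,0],
    [0.79,0.27,2.15,0],
    [0.79,0.27,2.2,0],
    [0.79,0.27,2.2,0]
  ]
}}

```text
time_s: 7.35
ee_pos: [0.4664, 0.0869, 0.0915]
orientation: [-0.0, 0.956, -0.293, 0.0]
contact_force: [0.7, -0.5, -0.5]
gripper_width: -0.002
grip_force: 0.0
```

```bash
python3 - <<'E'
from h import *
s=ctrl.sense();print(s['ee_pos'],s['contact_force'],units([.4664,.087,.0845],s),units([.4664,.087,.0765],s))
E
```

```text
[0.46642523 0.08689033 0.09150919] [ 0.68844031 -0.51760533 -0.48733747] [-0.   -0.    0.14] [-0.  -0.   0.3]
```

Pressing slowly.

>>> {"method": "play_rows", "body": {
  "rows": [
    [0,0,0.06,0],
    [0,0,0.1,0],
    [0,0,0.13,0],
    [0,0,0.16,0],
    [0,0,0.18,0],
    [0,0,0.2,0],
    [0,0,0.22,0],
    [0,0,0.22,0]
  ]
}}

```text
time_s: 8.35
ee_pos: [0.4663, 0.0868, 0.0802]
orientation: [0.0, 0.956, -0.293, 0.0]
contact_force: [-0.2, -0.3, 0.5]
gripper_width: -0.003
grip_force: 0.6
```

>>> {"method": "play_rows", "body": {
  "rows": [
    [0,0,0.02,0],
    [0,0,0.04,0],
    [0,0,0.05,0],
    [0,0,0.06,0],
    [0,0,0.07,0],
    [0,0,0.08,0],
    [0,0,0.09,0],
    [0,0,0.1,0]
  ]
}}

```text
time_s: 9.35
ee_pos: [0.4663, 0.0868, 0.076]
orientation: [-0.0, 0.956, -0.293, 0.0]
contact_force: [-2.6, 0.5, 15.9]
gripper_width: -0.001
grip_force: 7.5
```

Force rose sharply to 16 N at z≈0.076, which matches fully home. I'll lift off and check.

>>> {"method": "play_rows", "body": {
  "rows": [
    [0,0,-0.1,0],
    [0,0,-0.4,0],
    [0,0,-1.0,0],
    [-0.3,-0.1,-1.6,0],
    [-0.6,-0.2,-2.1,0],
    [-0.8,-0.27,-2.5,0],
    [-0.8,-0.27,-2.5,0],
    [-0.8,-0.27,-2.5,0]
  ]
}}

```text
time_s: 10.35
ee_pos: [0.4405, 0.1199, 0.2001]
orientation: [0.0, 0.956, -0.293, -0.0]
contact_force: [-0.9, -0.9, -0.5]
gripper_width: 0.003
grip_force: 0.0
```

```bash
python3 - <<'E'
from h import *
s=ctrl.sense();w=ctrl.grab_frame("wrist");b=ctrl.grab_frame("side")
p,R=s['ee_pos'],toolR(s);print(s['time_s'],p,s['contact_force'])
for A,c in dark(w,(220,20,440,170),60,20): print(A,c,wpt(p,R,c,.0755),wpt(p,R,c,.080))
save('w5',np.hstack([cv2.resize(w[20:240,230:450],(400,400),interpolation=cv2.INTER_CUBIC),cv2.resize(b[205:285,285:365],(400,400),interpolation=cv2.INTER_CUBIC)]))
E
```

```text
10.35 [0.44051172 0.11986167 0.2000588 ] [-0.94595274 -0.87384459 -0.52806627]
333 [367.3  85.6] [0.48639974 0.04804232 0.0755    ] [0.48676709 0.04847867 0.08      ]
1438 [337.2 138.7] [0.46651691 0.08703982 0.0755    ] [0.46721876 0.0868201  0.08      ]
```

View pics/w5.png

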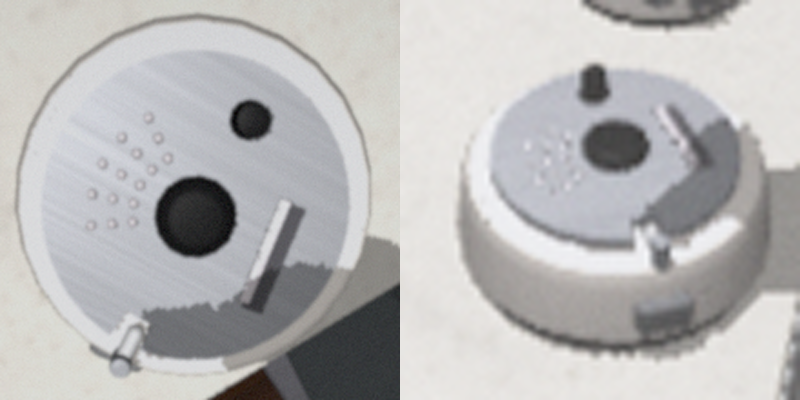

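The lug now stands up through the notch at crop (125,345). The hub lines up at its home height and the arm is clear, so I'm handing in.

```bash
python3 -c "
from plant import ctrl
print(ctrl.close_job())"
```

```text
the job is handed in; nothing more can be done
None
```

The disc's notch was turned over the lug by pushing the peg, the disc was pressed down on its hub until it stopped hard at its home height, and the job was handed in at about 10 s with the arm clear and the jar, shaker and cup untouched.

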